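# Stopper a dried flask and hold it over the balance pan

## Robot

A 6-joint arm with a two-finger parallel gripper is mounted at the origin on the work surface. World frame = base frame: x ahead of the robot, y to its left, z up, the work surface at z = 0. Lengths are in m, angles in rad, forces in N, time in s.
With the tool pointing down it reaches from about 0.375 to 0.75 m from the base axis. Payload 9 kg.
Tool frame: the origin (TCP) lies at the very end of the fingers, on their centre line; the grasp point (between the pads) lies behind it (ctrl.grasp_offset is the z of the grasp point in the tool frame, in m); z points along the fingers, y is the line along which they close (so a half turn about z gives the same grasp; the last joint's range is limited). The gripper opens to 85 mm and grips with 20 to 120 N. Pads are 22 mm wide; open, the fingers measure 114 mm over their backs; the gripper's body (76 mm by 85 mm) begins 54 mm behind the grasp point. The pads swing forward as they close: fully open they stand 13 mm farther back than shut.
Start: joints at [1.045, 0.104, 0.097, 1.564, 0, 1.353], TCP at [0.182, 0.572, 0.231] pointing down, gripper open.
Joint ranges: [-2.99, 2.99], [-0.84, 1.86], [-1.1, 1.16], [-1.84, 2.11], [-1.51, 1.56], [-3.14, 3.14]. Speed limits (rad/s): [2.22, 2.22, 2.57, 3.14, 3.14, 3.14].

## Interface

Orientations are given as a unit quaternion [x, y, z, w].
In Python, from bench import status, cams, job_done, ctrl gives the robot as it stands. The module is installed in compiled form; this text tells all that it offers.
- The arm moves only by the tool apply_moves, never from a script. Its arguments are lists of equal length, an entry for each row: "delta_rot": the turn, a rotation vector about the tool's x, y, z in units of 8 degrees (1.0 is 8 degrees), a list of three; "travel": the shift along the tool's x, y, z in mm, a list of three; "jaw": the opening, from 0 (shut) to 1 (fully open). A call has exactly 10 rows; each row shifts and turns the commanded pose from where the row before left it, along the tool's axes as they then stand; what a row does not reach is not made up. A row lasts 1/8 s, in which the tool goes at most 62.5 mm and 10.7 degrees, less where a joint would pass 70% of its speed; a pose out of reach is approached as far as the arm can. A call is refused whole if a number of a shift passes 62.5 or a number of a turn 1, either way. A call with a gripper value outside its range is refused whole. The fingers move at their own pace and stop on an object; the grip force is fixed at half the most. Time passes only in rows, so rows that do not move let the fingers close, or fill a call up. It gives the time, the measured TCP pose, the force, the opening and the grip force at its end, in the units of the state.
- status.read_state(): the state, without advancing time (a new reading comes with each control period).
- cams.grab_frame(name): name is "scene" or "top" or "wrist"; returns the picture (384x512x3 uint8, blue, green, red); there is no depth.
- cams.camera_params(name): a dict with "fx", "fy", "cx", "cy" (pixels), "dist" ([k1, k2, p1, p2, k3] as OpenCV has them; the pictures are not rectified), "rvec" (rotation vector, rad) and "tvec" (3), from world to camera coordinates, as OpenCV has them. Camera axes: x right, y down, z forward; pixel columns grow to the right and rows downward; lengths in m; the calibration is good to about 2 mm. A picture is of the moment at which its call begins: read the wrist's pose just before it. camera_params takes no time and is no camera call; for the wrist camera it gives the pose at the moment of the call.
- job_done(): hands the job in; it is judged then, once.
The state is a dict: "time": time; "joints": joint angles; "dq": joint speeds; "joint_torque": joint torques, N m; "ee_pos": TCP position; "tcp_rot": TCP orientation; "ft_force": force on the tool from outside, world axes, zero at the start; "ft_torque": the same for the moment, N m; "gripper_width": opening from 0.0 (shut) to 1.0 (fully open); "finger_force": force on a finger pad.
Only numpy, scipy, OpenCV 4.12 (cv2) and the standard library are available. Lean on these libraries where they do the work, as an engineer would, in place of code of your own. Each camera call takes 0.05 s, during which the arm holds its last target. There are 200 camera calls.

## Task

Close the small conical flask where it stands on the bench with the plastic stopper from the tray, fully home with its flange on the rim, and let go of the stopper. Then take the flask by its neck, carry it upright over the draught shield of the balance and finish while holding it there, upright and at rest, about a finger's width above the middle of the pan, ready to be set down once the balance has settled to zero. Touch neither the pan nor any other part of the balance, and leave the large flask, the bottle and the weight where they stand.

Things in the scene. Friction and masses are not known exactly. Their poses are not given: they have to be found in the camera images.
- flask: Small 100 ml conical flask, clear glass, open, loose on the bench: 112 mm high, base 64 mm across, narrowing to a straight round neck, 36 mm outside and 30 mm inside, from 70 mm up to the rim at 112 mm. About 0.07 to 0.14 kg. Origin: centre of its underside, z up along its axis; yaw does not matter.
- stopper: Off-white plastic stopper, 30 g, 50 mm high, standing on its narrow end on the tray's floor: plug 22 mm across below, 28 mm at 28 mm up; flange 33 mm across at 28-32 mm; above it a flat black thumbpiece, 26 mm along x, 10 mm along y. Origin: centre of the plug's underside, z up. Home, the flange rests on the rim, origin 84 mm above the flask's, 1 mm play all round: no force, its weight keeps it.
- tray: Shallow dark steel tray, fixed, 140 x 100 mm, 14 mm high, its floor 3 mm above the bench. Origin: centre of its underside, on the bench; x along its long side.
- balance: Balance, fixed: housing from x = -165 mm (display) to 95 mm, y = +-98 mm, 60 mm high. Round the pan a square draught shield of clear panes with aluminium edges, open on top, sides parallel to the balance's x and y: 155 mm inside, 167 mm outside, top edge 135 mm above the bench. Origin: on the bench below the middle of the pan.
- pan (a point): The middle of the top face of the balance's round steel pan, 110 mm across, 75 mm above the bench.
- big_flask: The large 250 ml conical flask of clear glass, empty and open, loose, 145 mm high, base 85 mm, neck 45 mm across; not to be disturbed. Origin: centre of its underside, on the bench.
- bottle: Brown glass reagent bottle with a black cap, loose, 60 mm across, 135 mm high; not to be disturbed. Origin: centre of its underside, on the bench.
- weight: Steel 200 g calibration weight with a knob on top, loose, 30 mm across, 47 mm high; not to be disturbed. Origin: centre of its underside, on the bench.
There are look-alikes about, which are no part of the job. Leave any orange or yellow look-alike of the stopper alone. Leave any turquoise look-alike of the flask alone.

How it is judged:
On the way:
1. the stopper is home in the flask, let go of, while the flask stands on the bench (z of stopper in the frame of flask between 0.08 and 0.0875 m and horizontal distance between stopper and flask below 0.006 m and angle between the z axis of stopper and the z axis of flask, either way round below 0.12 rad and contact force between stopper and the fingers below 0.05 N and height (world z) of flask below 0.004 m and angle between flask's own z axis and vertical below 0.05 rad), for 0.3 s.
At the end, for the whole second after the job is handed in: The gripper holds the flask at rest, its underside 3 to 30 mm above the pan, its axis within 12 mm of the pan's middle, upright within 0.1 rad, touching no part of the balance, with the stopper still home (its origin 80 to 87.5 mm above the flask's, within 6 mm of its axis, 0.12 rad) (z of flask in the frame of pan between 0.003 and 0.03 m and horizontal distance between flask and pan below 0.012 m and angle between flask's own z axis and vertical below 0.1 rad and linear speed of flask below 0.02 m/s and contact force between flask and the fingers above 1 N and contact force between each of flask, the arm and balance below 0.05 N and z of stopper in the frame of flask between 0.08 and 0.0875 m and horizontal distance between stopper and flask below 0.006 m and angle between the z axis of stopper and the z axis of flask, either way round below 0.12 rad); the arm keeps its last pose, push and grip.
It fails at once if the flask, the stopper or the robot touches the balance (over 0.5 N) (contact force between any of flask, stopper, the fingers, the arm and balance above 0.5 N).
It fails at once if the flask is tilted by more than 0.4 rad (angle between flask's own z axis and vertical above 0.4 rad).
It fails at once if the large flask is moved more than 20 mm or tipped (distance of big_flask from where it was at the start of the episode above 0.02 m or angle between big_flask's own z axis and vertical above 0.25 rad).
It fails at once if the bottle is moved more than 20 mm or tipped (distance of bottle from where it was at the start of the episode above 0.02 m or angle between bottle's own z axis and vertical above 0.25 rad).
It fails at once if the weight is moved more than 20 mm or tipped (distance of weight from where it was at the start of the episode above 0.02 m or angle between weight's own z axis and vertical above 0.25 rad).
It also fails if it takes over 58 s, if anything falls off the work surface, if the arm or the gripper's body presses on something with over 40 N, if the wrist force passes 120 N, or if a joint passes its speed limit or range.

## Working session

There is one attempt and no reset: what is moved stays moved. The work goes in short steps, Python scripts to look and compute and a tool call to move; the robot and the scene stay as the last step left them, time stands still between calls to the robot, and variables do not carry over. Pictures are saved under pics/ and viewed, at most 10 in all, crops included, and the job is handed in when it is done.

Besides the shell and the picture viewer there is one more tool, called after "Emit:" by a JSON object that holds its "name" and its "arguments". apply_moves: Moves the arm, as the interface text tells. Its arguments: {"type":"object","properties":{"delta_rot":{"type":"array","items":{"type":"array","items":{"type":"number"}}},"travel":{"type":"array","items":{"type":"array","items":{"type":"number"}}},"jaw":{"type":"array","items":{"type":"number"}}},"required":["delta_rot","travel","jaw"]}

```bash
mkdir -p pics; python3 - <<'E'
from bench import status,cams,ctrl
import cv2
s=status.read_state();print(s, ctrl.grasp_offset)
for n in("scene","top"):
    im=cams.grab_frame(n);cv2.imwrite(f"pics/{n}0.png",cv2.resize(im,(800,600)))
    cv2.imwrite(f"raw_{n}.png",im)
    print(n,cams.camera_params(n))
E
```

```text
{'time': 0.0, 'joints': array([ 1.04530178e+00,  1.04697092e-01,  9.64820942e-02,  1.56389853e+00,
       -3.62261361e-06,  1.35309114e+00]), 'dq': array([ 1.33076529e-03, -1.86401720e-05,  9.97692897e-04, -4.12160531e-04,
        5.12215261e-04, -3.65750025e-04]), 'joint_torque': array([ 1.04453247e-03, -5.56923401e+01,  5.03653336e+01,  1.68017799e-02,
       -2.31248387e-04,  2.41745039e-05]), 'ee_pos': array([0.18159847, 0.57151517, 0.23053068]), 'tcp_rot': array([ 1.53287899e-01,  9.88181353e-01, -6.14307723e-04, -2.37454713e-04]), 'ft_force': array([0.41727264, 0.73998236, 0.60538801]), 'ft_torque': array([ 0.00255077, -0.03806214, -0.04704835]), 'finger_force': 0.0, 'gripper_width': 1.001541299984156} -0.0187
scene {'fx': 383.3510778532676, 'fy': 383.3510778532676, 'cx': 249.14280748189353, 'cy': 190.7272939033551, 'dist': array([-0.00242839,  0.        ,  0.        ,  0.        ,  0.        ]), 'rvec': array([ 2.29053457,  0.89195172, -0.33355474]), 'tvec': array([-0.35418219, -0.26431471,  1.16312584])}
top {'fx': 385.96227970824464, 'fy': 385.96227970824464, 'cx': 257.38267472732616, 'cy': 198.98886792725202, 'dist': array([-0.08132964,  0.        ,  0.        ,  0.        ,  0.        ]), 'rvec': array([ 2.11749814, -2.17991351,  0.12938953]), 'tvec': array([-0.05035573,  0.56100642,  0.92048434])}
```

View pics/top0.png

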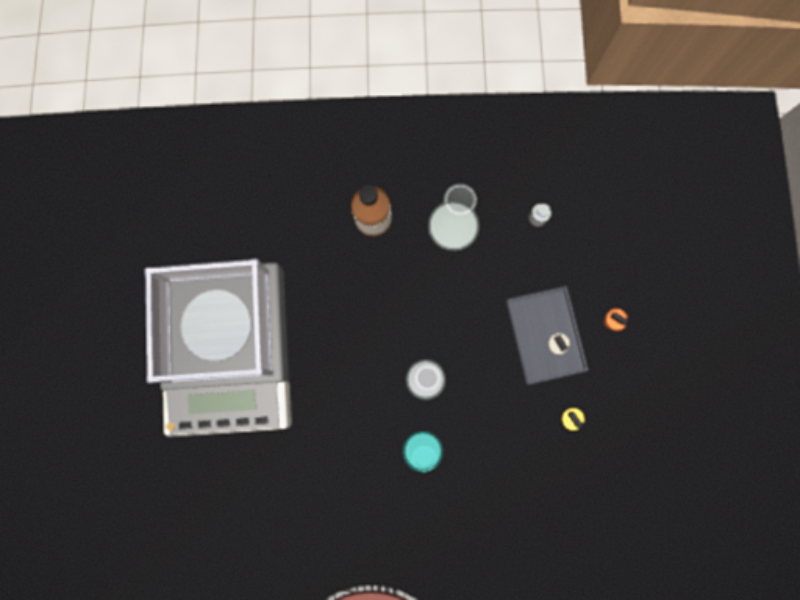

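View pics/scene0.png

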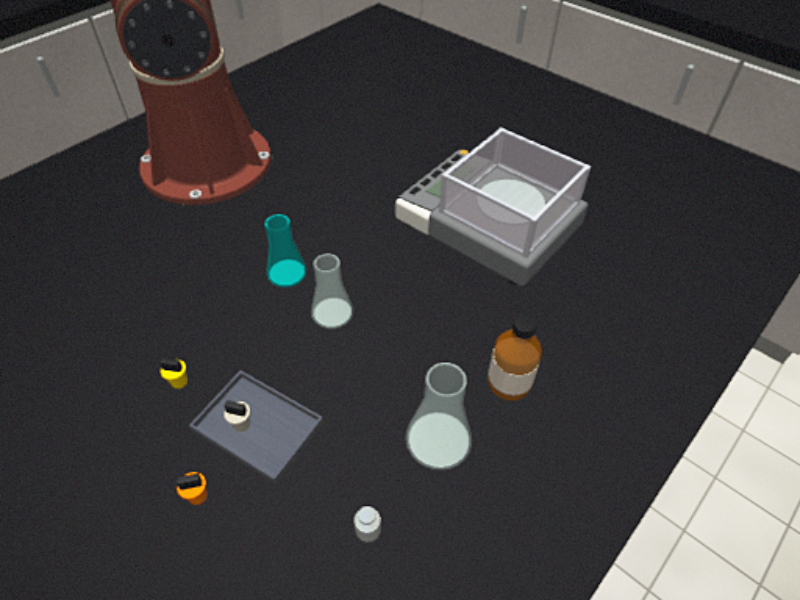

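Candidates (top view, 800x600 px): for the stopper, cream (559,343) on the tray, orange (616,320), yellow (573,419). For the flask, small clear (426,378), turquoise (423,452), large clear (454,226). By the description I choose the cream stopper and the small clear flask. Next, a close crop to check.

```bash
cat > h.py <<'E'
import numpy as np,cv2
from bench import cams
P={n:cams.camera_params(n) for n in("scene","top")}
def K(p):return np.array([[p["fx"],0,p["cx"]],[0,p["fy"],p["cy"]],[0,0,1]])
def proj(X,p):return cv2.projectPoints(np.array(X,float).reshape(-1,1,3),p["rvec"],p["tvec"],K(p),p["dist"])[0][:,0]
def onz(uv,z,p):
    u=cv2.undistortPoints(np.array(uv,float).reshape(-1,1,2),K(p),p["dist"])[:,0]
    R=cv2.Rodrigues(p["rvec"])[0];C=-R.T@p["tvec"]
    d=np.c_[u,np.ones(len(u))]@R
    return C+d*((z-C[2])/d[:,2])[:,None]
E
python3 - <<'E'
from h import *
s=512/800
t=P["top"]
for n,uv,z in [("stopper top",(560,342),.053),("flask rim",(428,377),.112),("flask base",(426,380),0.),("bottlecap",(369,196),.135),("bigrim",(460,199),.145),("bigbase",(454,227),0),("weight",(541,212),.047),("yellow",(573,418),.04),("orange",(616,319),.04),("turq",(423,452),0),("pan",(216,325),.075)]:
    print(n,onz([np.array(uv)*s],z,t)[0].round(4))
print("shield",onz(np.array([(146,269),(257,261),(261,375),(149,382)])*s,.135,t).round(4))
print("tray",onz(np.array([(507,299),(569,288),(588,370),(528,384)])*s,.014,t).round(4))
print("tcp",proj([.182,.572,.231],t)/s,proj([.182,.572,.231],P["scene"])/s)
T=cv2.imread("raw_top.png");S=cv2.imread("raw_scene.png")
def c(im,u,v,w,h,f):
    return cv2.resize(im[v:v+h,u:u+w],None,fx=f,fy=f,interpolation=cv2.INTER_CUBIC)
a=np.hstack([c(T,335,195,50,35,8),c(T,245,220,50,35,8)])
b=np.hstack([c(S,130,245,50,40,8),c(S,190,155,50,60,8)[:320]]) 
cv2.imwrite("pics/crop.png",np.vstack([a,b]))
E
```

```text
stopper top [ 0.5012 -0.3103  0.053 ]
flask rim [ 0.4523 -0.1018  0.112 ]
flask base [ 0.4498 -0.1018  0.    ]
bottlecap [ 0.7174 -0.0237  0.135 ]
bigrim [ 0.7054 -0.1556  0.145 ]
bigbase [ 0.7036 -0.1574  0.    ]
weight [ 0.7117 -0.2946  0.047 ]
yellow [ 0.3832 -0.3272  0.04  ]
orange [ 0.5358 -0.4056  0.04  ]
turq [ 0.3348 -0.0933  0.    ]
pan [0.541  0.2194 0.075 ]
shield [[0.6195 0.306  0.135 ]
 [0.6256 0.1408 0.135 ]
 [0.461  0.1346 0.135 ]
 [0.4547 0.2973 0.135 ]]
tray [[ 0.5767 -0.2377  0.014 ]
 [ 0.5919 -0.3405  0.014 ]
 [ 0.4574 -0.363   0.014 ]
 [ 0.4382 -0.2646  0.014 ]]
tcp [[-81.47744032 593.00926295]] [[473.58873077 -26.63199501]]
```

View pics/crop.png

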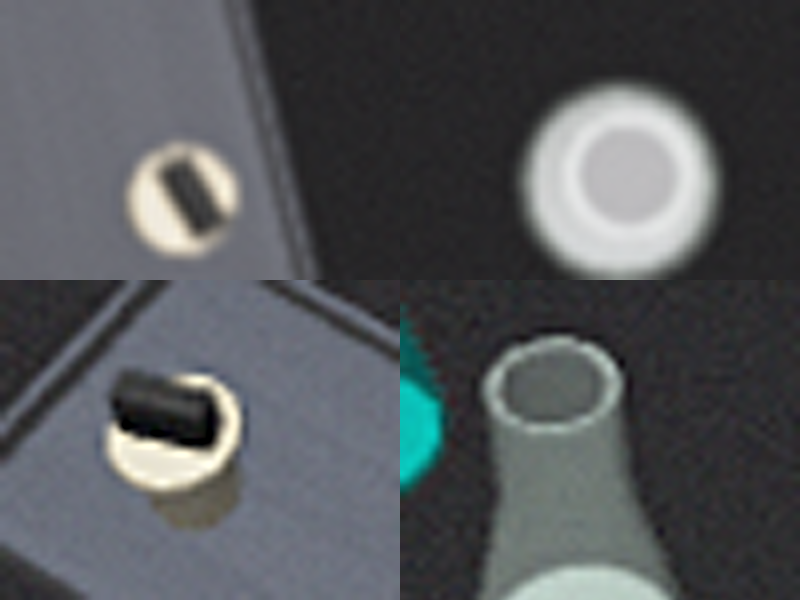

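Upper crops: the cream flange is centred at (183,200), its black thumbpiece running from (175,165) to (208,228). The flask's rim is centred at (629,177). In the lower (scene) crops the flange is at (174,433) and the rim at (553,385). The choice is confirmed.

```bash
python3 - <<'E'
from h import *
def r(n,o,px,off): return np.array([(off[0]+(px[0]-o[0]+.5)/8-.5, off[1]+(px[1]-o[1]+.5)/8-.5)])
t=P["top"];s=P["scene"]
print("flange",onz(r(0,(0,0),(183,200),(335,195)),.035,t),onz(r(0,(0,280),(174,433),(130,245)),.035,s))
print("thumb",onz(r(0,(0,0),(191.5,196.5),(335,195)),.053,t))
a=onz(r(0,(0,0),(175,165),(335,195)),.053,t)[0];b=onz(r(0,(0,0),(208,228),(335,195)),.053,t)[0]
print("thumb dir",a,b,np.degrees(np.arctan2((b-a)[1],(b-a)[0])))
print("rim",onz(r(0,(400,0),(629,177),(245,220)),.112,t),onz(r(0,(400,280),(553,385),(190,155)),.112,s))
print("base",onz(r(0,(400,0),(620,181),(245,220)),.0,t))
q=.512*0+.64
print("shield scene",onz(np.array([(503,131),(589,168),(531,220),(443,177)])*q,.135,s).round(4))
print("pan scene",onz(np.array([(513,200)])*q,.075,s))
print("wrist",cams.camera_params("wrist"))
E
```

```text
flange [[ 0.50083613 -0.31237597  0.035     ]] [[ 0.50407253 -0.31286034  0.035     ]]
thumb [[ 0.50055857 -0.31053436  0.053     ]]
thumb dir [ 0.51028479 -0.30606688  0.053     ] [ 0.49085206 -0.31499767  0.053     ] -155.31767073749333
rim [[ 0.45142656 -0.10009227  0.112     ]] [[ 0.45375772 -0.09946858  0.112     ]]
base [[ 0.45242216 -0.10044231  0.        ]]
shield scene [[0.4675 0.2943 0.135 ]
 [0.6245 0.3025 0.135 ]
 [0.6257 0.1406 0.135 ]
 [0.4715 0.132  0.135 ]]
pan scene [[0.54703796 0.22513592 0.075     ]]
wrist {'fx': 293.1005390393735, 'fy': 293.1005390393735, 'cx': 249.19531657653235, 'cy': 193.31756618211298, 'dist': array([-0.06141847,  0.        ,  0.        ,  0.        ,  0.        ]), 'rvec': array([-2.32149272, -1.69777835, -0.26453993]), 'tvec': array([-0.59984871, -0.04044228,  0.37978982])}
```

Emit:
{"name": "apply_moves", "arguments": {"delta_rot": [[0,0,0],[0,0,0],[0,0,0],[0,0,0],[0,0,0],[0,0,0],[0,0,0],[0,0,0],[0,0,0],[0,0,0]], "travel": [[-44.6,-35.3,0],[-44.6,-35.3,0],[-44.6,-35.3,0],[-44.6,-35.3,0],[-44.6,-35.3,0],[-44.6,-35.3,0],[-44.6,-35.3,0],[-44.6,-35.3,0],[-44.6,-35.3,0],[-44.6,-35.3,0]], "jaw": [1,1,1,1,1,1,1,1,1,1]}}

```text
time: 1.35
ee_pos: [0.5006, 0.0985, 0.2311]
tcp_rot: [0.153, 0.988, 0.0, -0.0]
ft_force: [0.2, 0.8, 0.2]
gripper_width: 1.001
finger_force: 0.0
```

Emit:
{"name": "apply_moves", "arguments": {"delta_rot": [[0,0,0],[0,0,0],[0,0,0],[0,0,0],[0,0,0],[0,0,0],[0,0,0],[0,0,-1],[0,0,-1],[0,0,-1]], "travel": [[-17.8,-56.1,0],[-17.8,-56.1,0],[-17.8,-56.1,0],[-17.8,-56.1,0],[-17.8,-56.1,0],[-17.8,-56.1,0],[-17.8,-56.1,0],[0,0,0],[0,0,0],[0,0,0]], "jaw": [1,1,1,1,1,1,1,1,1,1]}}

```text
time: 2.6
ee_pos: [0.4994, -0.3118, 0.2307]
tcp_rot: [-0.058, 0.998, 0.0, -0.0]
ft_force: [0.0, 0.5, 0.1]
gripper_width: 1.0
finger_force: 0.0
```

Emit:
{"name": "apply_moves", "arguments": {"delta_rot": [[0,0,-1],[0,0,-1],[0,0,-0.29],[0,0,0],[0,0,0],[0,0,0],[0,0,0],[0,0,0],[0,0,0],[0,0,0]], "travel": [[0,0,0],[0,0,0],[0,0,0],[0,0,20],[0,0,20],[0,0,20],[0,0,20],[0,0,0],[0,0,0],[0,0,0]], "jaw": [1,1,1,1,1,1,1,1,1,1]}}

```text
time: 3.85
ee_pos: [0.5001, -0.3121, 0.1523]
tcp_rot: [-0.214, 0.977, -0.001, 0.0]
ft_force: [0.6, 0.2, 0.3]
gripper_width: 1.005
finger_force: 0.0
```

```bash
cat >> h.py <<'E'
from scipy.spatial.transform import Rotation as Ro
from bench import status
def st():
    s=status.read_state();R=Ro.from_quat(s["tcp_rot"]).as_matrix()
    print("t",round(s["time"],2),"p",s["ee_pos"].round(4),"yawy",np.degrees(np.arctan2(R[1,1],R[0,1])).round(2),"z",R[:,2].round(4),"w",round(s["gripper_width"],3),"F",s["ft_force"].round(2),"ff",s["finger_force"])
    return s,R
def goal(x,y,z):
    s,R=st();print("tool mm",(R.T@(np.array([x,y,z])-s["ee_pos"])*1000).round(1))
E
python3 - <<'E'
from h import *
st()
p=cams.camera_params("wrist");im=cams.grab_frame("wrist")
import pickle;pickle.dump(p,open("w1.pkl","wb"))
cv2.imwrite("raw_w1.png",im)
print(proj([[.502,-.312,.035],[.502,-.312,.053]],p))
cv2.imwrite("pics/w1.png",cv2.resize(im,(800,600)))
E
```

```text
t 3.85 p [ 0.5001 -0.3121  0.1523] yawy 114.68 z [ 0.0011 -0.001  -1.    ] w 1.005 F [0.58 0.16 0.34] ff 0.0
[[248.84019823 188.94598937]
 [248.75933795 195.0412437 ]]
```

View pics/w1.png

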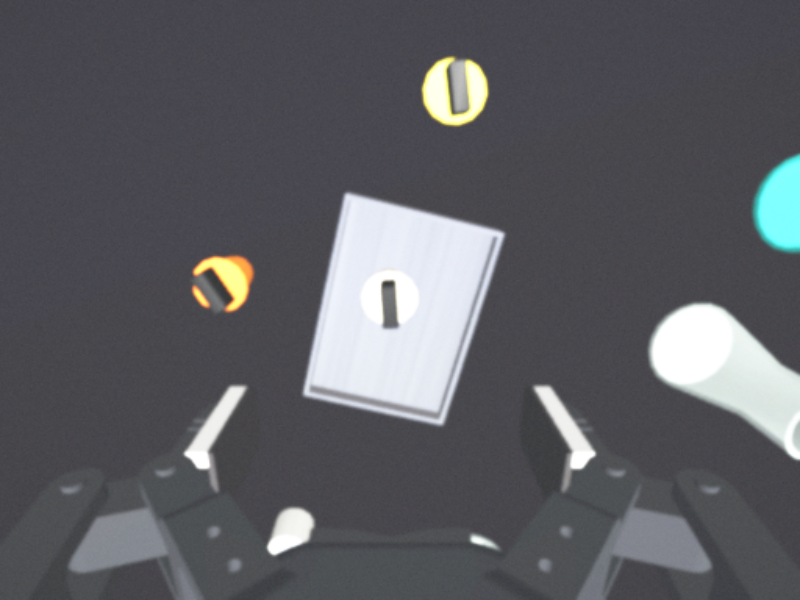

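The wrist view (800x600) shows the cream flange at (389.5,298), with its thumbpiece from (389,281) to (391,328), already in line with the tool's x. The orange and yellow look-alikes lie well clear of the fingers.

```bash
python3 - <<'E'
from h import *
import pickle;p=pickle.load(open("w1.pkl","rb"))
q=.64
w=lambda u,v,z:onz([((u+.5)*q-.5,(v+.5)*q-.5)],z,p)[0]
im=cv2.imread("raw_w1.png").astype(int)[165:215,215:285]
# flange: blob whitish; report thresholded centroid incl. thumb hole
m=((im[:,:,2]-im[:,:,0])>6)&(im[:,:,2]>215);m=m.astype(np.uint8)
c,_=cv2.findContours(m,0,2);c=max(c,key=cv2.contourArea);h=cv2.convexHull(c)
e=cv2.fitEllipse(h);print(e);print("flange auto",onz([(e[0][0]+215,e[0][1]+165)],.035,p))
print("flange",w(389.5,298,.035));a,b=w(389,282,.053),w(391,328,.053)
print("thumb",(a+b)/2,np.linalg.norm(a-b),np.degrees(np.arctan2(*(a-b)[1::-1])))
print("base check flask",w(690,345,0))
goal(*w(389.5,298,.035)[:2],.038)
E
```

```text
Traceback (most recent call last):
cv2.error: OpenCV(4.12.0) /io/opencv/modules/imgproc/src/shapedescr.cpp:361: error: (-201:Incorrect size of input array) There should be at least 5 points to fit the ellipse in function 'fitEllipseNoDirect'
```

```bash
python3 - <<'E'
from h import *
import pickle;p=pickle.load(open("w1.pkl","rb"))
q=.64
w=lambda u,v,z:onz([((u+.5)*q-.5,(v+.5)*q-.5)],z,p)[0]
print("flange",w(389.5,298,.035));a,b=w(389,282,.053),w(391,328,.053)
print("edges",w(361,298,.035),w(418.5,298,.035))
print("thumb",(a+b)/2,np.linalg.norm(a-b),np.degrees(np.arctan2(*(a-b)[1::-1])))
print("base check flask",w(690,345,0))
goal(*w(389.5,298,.035)[:2],.038)
E
```

```text
flange [ 0.50330238 -0.31113816  0.035     ]
edges [ 0.51036237 -0.32648567  0.035     ] [ 0.49611991 -0.29552755  0.035     ]
thumb [ 0.50193838 -0.31138894  0.053     ] 0.026866489228630275 -152.96560273321737
base check flask [ 0.45538729 -0.09677291  0.        ]
t 3.9 p [ 0.5    -0.3121  0.1522] yawy 114.68 z [ 1.1e-03 -9.0e-04 -1.0e+00] w 0.997 F [-0.08  0.18 -0.39] ff 0.0
tool mm [ -3.3  -0.4 114.2]
```

Emit:
{"name": "apply_moves", "arguments": {"delta_rot": [[0,0,-0.2],[0,0,0],[0,0,0],[0,0,0],[0,0,0],[0,0,0],[0,0,0],[0,0,0],[0,0,0],[0,0,0]], "travel": [[-2.4,-0.2,20],[0,0,25],[0,0,25],[0,0,20],[0,0,13],[0,0,7],[0,0,3],[0,0,0],[0,0,0],[0,0,0]], "jaw": [0.5,0.5,0.5,0.5,0.5,0.5,0.5,0.5,0.4,0.3]}}

```text
time: 5.15
ee_pos: [0.5022, -0.3111, 0.0388]
tcp_rot: [-0.227, 0.974, -0.0, 0.0]
ft_force: [-0.1, 0.4, -0.8]
gripper_width: 0.299
finger_force: 0.0
```

Emit:
{"name": "apply_moves", "arguments": {"delta_rot": [[0,0,0],[0,0,0],[0,0,0],[0,0,0],[0,0,0],[0,0,0],[0,0,0],[0,0,0],[0,0,0],[0,0,0]], "travel": [[0,0,0],[0,0,0],[0,0,0],[0,0,0],[0,0,0],[0,0,0],[0,0,0],[0,0,0],[0,0,0],[0,0,0]], "jaw": [0.25,0.2,0.15,0.1,0,0,0,0,0,0]}}

```text
time: 6.4
ee_pos: [0.502, -0.3109, 0.0384]
tcp_rot: [-0.227, 0.974, -0.0, 0.0]
ft_force: [0.8, 0.3, 2.3]
gripper_width: 0.102
finger_force: 60.3
```

Emit:
{"name": "apply_moves", "arguments": {"delta_rot": [[0,0,0],[0,0,0],[0,0,0],[0,0,0],[0,0,0],[0,0,0],[0,0,0],[0,0,0],[0,0,0],[0,0,0]], "travel": [[0,0,-10],[0,0,-30],[0,0,-40],[0,0,-40],[0,0,-40],[-9.9,42.3,0],[-9.9,42.3,0],[-9.9,42.3,0],[-9.9,42.3,0],[-9.7,42.2,0]], "jaw": [0,0,0,0,0,0,0,0,0,0]}}

```text
time: 7.65
ee_pos: [0.452, -0.0982, 0.1988]
tcp_rot: [-0.227, 0.974, -0.0, 0.0]
ft_force: [-0.1, -0.9, -0.1]
gripper_width: 0.095
finger_force: 60.1
```

```bash
python3 - <<'E'
from h import *
import time
st()
ims=[]
for n in("wrist","top"):
    p=cams.camera_params(n);im=cams.grab_frame(n);cv2.imwrite(f"raw2_{n}.png",im)
    ims.append(im)
    import pickle;pickle.dump(p,open(f"p2_{n}.pkl","wb"))
    for z in(.0,.112):print(n,z,proj([.4525,-.100,z],p))
cv2.imwrite("pics/w2.png",cv2.resize(ims[0],(800,600)))
st()
E
```

```text
t 7.65 p [ 0.452  -0.0982  0.1988] yawy 116.28 z [ 6.e-04 -0.e+00 -1.e+00] w 0.095 F [-0.12 -0.94 -0.13] ff 60.11186242103577
wrist 0.0 [[247.93681397 167.12483831]]
wrist 0.112 [[247.17178439 197.34126109]]
top 0.0 [[271.88732897 242.16182752]]
top 0.112 [[273.13085421 241.21005861]]
t 7.75 p [ 0.4517 -0.0963  0.1992] yawy 116.46 z [ 6.e-04  7.e-04 -1.e+00] w 0.101 F [-0.44  0.04 -0.91] ff 60.0933301448822
```

View pics/w2.png

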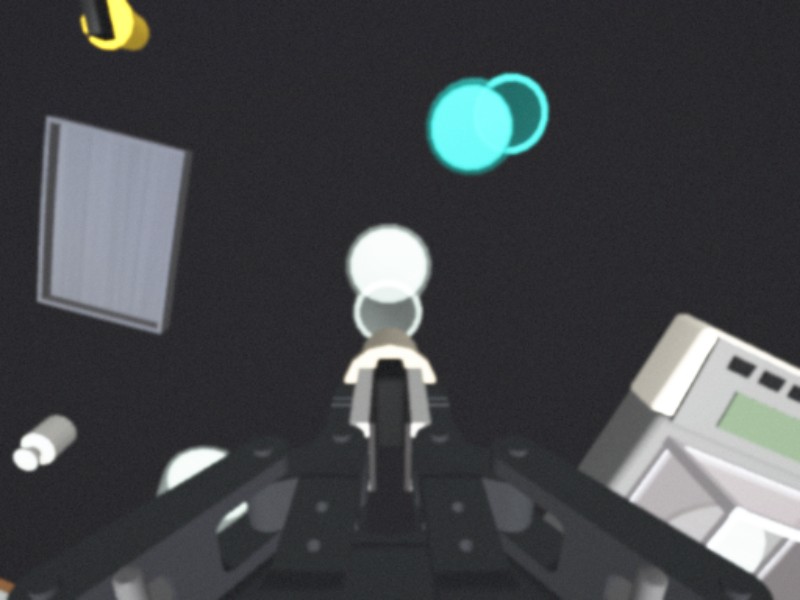

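The wrist view (800x600) shows the flask's base disc at (388.5,265), spanning 346 to 431, and its rim at (388,312), spanning 354 to 422. The stopper is held straight in the jaws.

```bash
python3 - <<'E'
from h import *
import pickle;p=pickle.load(open("p2_wrist.pkl","rb"));q=.64
w=lambda u,v,z:onz([((u+.5)*q-.5,(v+.5)*q-.5)],z,p)[0]
print("rim",w(388,312,.112),"diam",np.linalg.norm(w(354,312,.112)-w(422,312,.112)))
print("base",w(388.5,265.5,0.0),"diam",np.linalg.norm(w(346,265,.0)-w(431,265,.0)))
# flange of held stopper: edges at z = tcp-.003
s,R=st()
print("flange edges in wrist", w(345,381,s['ee_pos'][2]-.004),w(436,381,s['ee_pos'][2]-.004))
X=s['ee_pos'];print(proj([X-[0,0,.0035]],p)/q)
E
```

```text
rim [ 0.45383391 -0.09845632  0.112     ] diam 0.035909752700971666
base [ 0.45508034 -0.09803789  0.        ] diam 0.06476499827574371
t 7.75 p [ 0.4517 -0.0963  0.1992] yawy 116.46 z [ 6.e-04  7.e-04 -1.e+00] w 0.101 F [-0.44  0.04 -0.91] ff 60.0933301448822
flange edges in wrist [ 0.45775408 -0.11303481  0.19515702] [ 0.44348735 -0.0841555   0.19515702]
[[394.52470732 386.48467119]]
```

Emit:
{"name": "apply_moves", "arguments": {"delta_rot": [[0,0,0],[0,0,0],[0,0,0],[0,0,0],[0,0,0],[0,0,0],[0,0,0],[0,0,0],[0,0,0],[0,0,0]], "travel": [[0,0,5],[0,0,5],[0,0,5],[0,0,5],[0,0,5],[0,0,0],[0,0,0],[0,0,0],[0,0,0],[0,0,0]], "jaw": [0,0,0,0,0,0,0,0,0,0]}}

```text
time: 9.0
ee_pos: [0.4526, -0.0995, 0.1734]
tcp_rot: [-0.227, 0.974, -0.0, 0.0]
ft_force: [-0.2, 0.4, -1.4]
gripper_width: 0.099
finger_force: 60.1
```

```bash
python3 - <<'E'
from h import *
goal(.453,-.099,.119)
E
```

```text
t 9.0 p [ 0.4526 -0.0995  0.1734] yawy 116.29 z [ 2.e-04 -0.e+00 -1.e+00] w 0.099 F [-0.19  0.44 -1.39] ff 60.09324789047241
tool mm [-0.6  0.3 54.4]
```

Emit:
{"name": "apply_moves", "arguments": {"delta_rot": [[0,0,0],[0,0,0],[0,0,0],[0,0,0],[0,0,0],[0,0,0],[0,0,0],[0,0,0],[0,0,0],[0,0,0]], "travel": [[-0.5,0.3,8],[0,0,8],[0,0,6],[0,0,4],[0,0,4],[0,0,4],[0,0,4],[0,0,2],[0,0,0],[0,0,0]], "jaw": [0,0,0,0,0,0,0,0,0,0]}}

```text
time: 10.25
ee_pos: [0.4529, -0.099, 0.1334]
tcp_rot: [-0.227, 0.974, -0.0, 0.0]
ft_force: [-0.4, -0.3, -0.2]
gripper_width: 0.098
finger_force: 60.1
```

```bash
python3 - <<'E'
from h import *
S=cams.grab_frame("scene");T=cams.grab_frame("top")
p=P["scene"]
st()
f=lambda im,u,v,w,h,k:cv2.resize(im[v:v+h,u:u+w],None,fx=k,fy=k,interpolation=cv2.INTER_CUBIC)
cv2.imwrite("pics/s3.png",f(S,175,120,80,100,6))
E
```

```text
t 10.35 p [ 0.4529 -0.0991  0.1334] yawy 116.28 z [ 3.e-04 -1.e-04 -1.e+00] w 0.097 F [-0.14  0.21 -0.37] ff 60.09334444999695
```

View pics/s3.png

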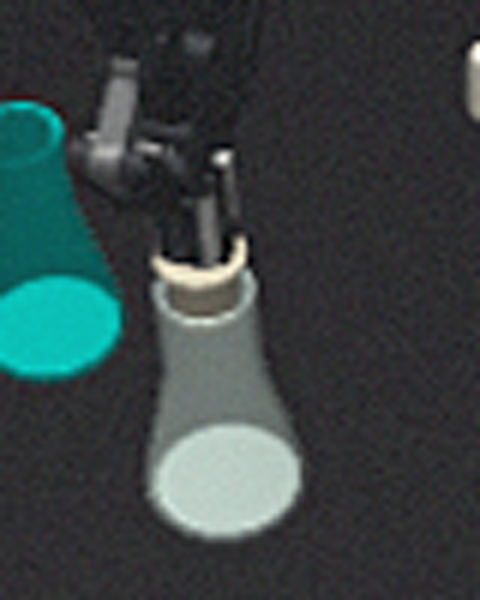

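The scene crop shows the plug inside the neck. The flange spans (153..246,262) and the rim (152..257,297), so they agree to about 1 mm along the flask's axis. I carry on down.

Emit:
{"name": "apply_moves", "arguments": {"delta_rot": [[0,0,0],[0,0,0],[0,0,0],[0,0,0],[0,0,0],[0,0,0],[0,0,0],[0,0,0],[0,0,0],[0,0,0]], "travel": [[0,0,3],[0,0,3],[0,0,3],[0,0,2],[0,0,1.5],[0,0,1],[0,0,0],[0,0,0],[0,0,0],[0,0,0]], "jaw": [0,0,0,0,0,0,0,0,0,0]}}

```text
time: 11.6
ee_pos: [0.4528, -0.099, 0.1198]
tcp_rot: [-0.227, 0.974, 0.0, 0.0]
ft_force: [1.1, 0.2, -0.9]
gripper_width: 0.099
finger_force: 60.1
```

Emit:
{"name": "apply_moves", "arguments": {"delta_rot": [[0,0,0],[0,0,0],[0,0,0],[0,0,0],[0,0,0],[0,0,0],[0,0,0],[0,0,0],[0,0,0],[0,0,0]], "travel": [[0,0,0],[0,0,0],[0,0,0],[0,0,0],[0,0,0],[0,0,0],[0,0,-15],[0,0,-20],[0,0,-20],[0,0,0]], "jaw": [0.12,0.16,0.2,0.25,0.3,0.3,0.4,0.6,0.8,1]}}

```text
time: 12.85
ee_pos: [0.454, -0.0997, 0.1774]
tcp_rot: [-0.227, 0.974, -0.001, 0.001]
ft_force: [1.2, -0.2, -0.3]
gripper_width: 0.983
finger_force: 0.0
```

```bash
python3 - <<'E'
from h import *
import pickle
S=cams.grab_frame("scene");p=cams.camera_params("wrist");W=cams.grab_frame("wrist")
pickle.dump(p,open("p4.pkl","wb"))
st()
f=lambda im,u,v,w,h,k:cv2.resize(im[v:v+h,u:u+w],None,fx=k,fy=k,interpolation=cv2.INTER_CUBIC)
cv2.imwrite("pics/s4.png",np.hstack([f(S,175,145,66,80,6),f(W,185,135,66*2,160,3)]))
E
```

```text
t 12.95 p [ 0.453  -0.0991  0.1751] yawy 116.28 z [ 6.e-04 -2.e-04 -1.e+00] w 1.002 F [-0.5  -0.08 -0.32] ff 0.0
```

View pics/s4.png

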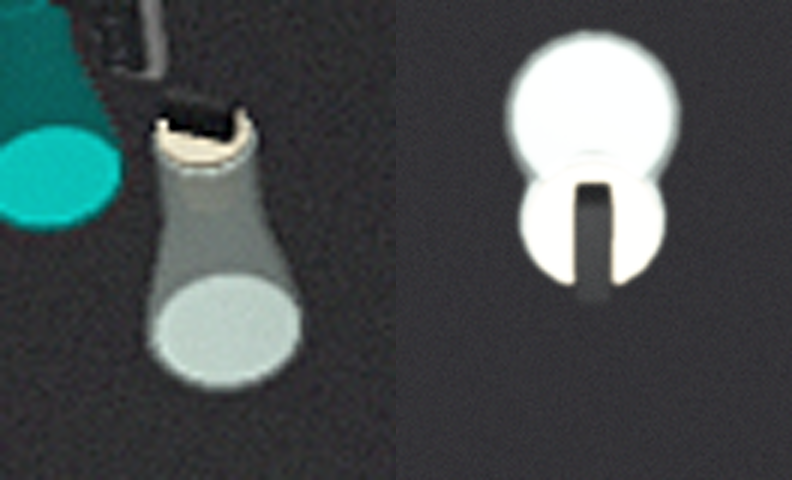

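The stopper is home, with its flange flat on the rim at (205,145) in the left crop, and the thumbpiece centred in the right crop. Next I go down round the neck and grip it.

Emit:
{"name": "apply_moves", "arguments": {"delta_rot": [[0,0,0],[0,0,0],[0,0,0],[0,0,0],[0,0,0],[0,0,0],[0,0,0],[0,0,0],[0,0,0],[0,0,0]], "travel": [[0,0,10],[0,0,15],[0,0,20],[0,0,20],[0,0,15],[0,0,10],[0,0,6.5],[0,0,0],[0,0,0],[0,0,0]], "jaw": [1,1,1,1,1,1,1,1,1,0.9]}}

```text
time: 14.2
ee_pos: [0.4531, -0.0992, 0.0788]
tcp_rot: [-0.227, 0.974, -0.0, 0.0]
ft_force: [-0.2, 0.2, -0.5]
gripper_width: 0.902
finger_force: 0.0
```

Emit:
{"name": "apply_moves", "arguments": {"delta_rot": [[0,0,0],[0,0,0],[0,0,0],[0,0,0],[0,0,0],[0,0,0],[0,0,0],[0,0,0],[0,0,0],[0,0,0]], "travel": [[0,0,0],[0,0,0],[0,0,0],[0,0,0],[0,0,0],[0,0,0],[0,0,0],[0,0,0],[0,0,0],[0,0,0]], "jaw": [0.8,0.7,0.6,0.53,0.48,0.44,0.4,0.36,0.3,0.2]}}

```text
time: 15.45
ee_pos: [0.453, -0.0991, 0.0786]
tcp_rot: [-0.227, 0.974, -0.0, 0.0]
ft_force: [-0.8, -0.3, 4.9]
gripper_width: 0.406
finger_force: 59.5
```

Emit:
{"name": "apply_moves", "arguments": {"delta_rot": [[0,0,0],[0,0,0],[0,0,0],[0,0,0],[0,0,0],[0,0,0],[0,0,0],[0,0,0],[0,0,0],[0,0,0]], "travel": [[0,0,0],[0,0,0],[0,0,-5],[0,0,-15],[0,0,-25],[0,0,-25],[0,0,-25],[0,0,-25],[0,0,-20],[0,0,0]], "jaw": [0,0,0,0,0,0,0,0,0,0]}}

```text
time: 16.7
ee_pos: [0.4535, -0.0993, 0.2202]
tcp_rot: [-0.227, 0.974, -0.001, 0.001]
ft_force: [-1.0, 0.5, -1.9]
gripper_width: 0.404
finger_force: 60.0
```

Emit:
{"name": "apply_moves", "arguments": {"delta_rot": [[0,0,0],[0,0,0],[0,0,0],[0,0,0],[0,0,0],[0,0,0],[0,0,0],[0,0,0],[0,0,0],[0,0,0]], "travel": [[0,0,-25],[0,0,-25],[-13.3,14.8,0],[-26.6,29.5,0],[-35.5,39.4,0],[-35.5,39.4,0],[-35.5,39.4,0],[-35.5,39.4,0],[-26.6,29.5,0],[-13.3,14.8,0]], "jaw": [0,0,0,0,0,0,0,0,0,0]}}

```text
time: 17.95
ee_pos: [0.5422, 0.222, 0.2668]
tcp_rot: [-0.228, 0.974, 0.0, -0.001]
ft_force: [0.6, -0.3, -1.4]
gripper_width: 0.409
finger_force: 60.2
```

Emit:
{"name": "apply_moves", "arguments": {"delta_rot": [[0,0,0],[0,0,0],[0,0,0],[0,0,0],[0,0,0],[0,0,0],[0,0,0],[0,0,0],[0,0,0],[0,0,0]], "travel": [[0,0,0],[0,0,0],[0,0,0],[0,0,0],[0,0,0],[0,0,0],[0,0,0],[0,0,0],[0,0,0],[0,0,0]], "jaw": [0,0,0,0,0,0,0,0,0,0]}}

```text
time: 19.2
ee_pos: [0.5426, 0.22, 0.2683]
tcp_rot: [-0.227, 0.974, 0.0, 0.0]
ft_force: [0.6, 0.3, -1.2]
gripper_width: 0.405
finger_force: 60.2
```

```bash
python3 - <<'E'
from h import *
import pickle
p=cams.camera_params("wrist");W=cams.grab_frame("wrist");S=cams.grab_frame("scene")
cv2.imwrite("raw5_w.png",W);cv2.imwrite("raw5_s.png",S);pickle.dump(p,open("p5.pkl","wb"))
st()
cv2.imwrite("pics/w5.png",cv2.resize(W,(800,600),interpolation=cv2.INTER_CUBIC))
# pan in initial top picture
t=P["top"];im=cv2.cvtColor(cv2.imread("raw_top.png"),6)[180:235,110:165]
m=(im>np.percentile(im,55)).astype(np.uint8)
c=max(cv2.findContours(m,0,1)[0],key=cv2.contourArea);e=cv2.fitEllipse(c);print(e,onz([(e[0][0]+110,e[0][1]+180)],.075,t))
E
```

```text
t 19.3 p [0.5427 0.22   0.2683] yawy 116.28 z [ 1.e-04  1.e-04 -1.e+00] w 0.404 F [-0.72  0.08 -1.46] ff 60.16858734190464
((28.495887756347656, 25.210548400878906), (37.12010192871094, 40.8386344909668), 77.05606842041016) [[0.54768365 0.21882077 0.075     ]]
```

View pics/w5.png

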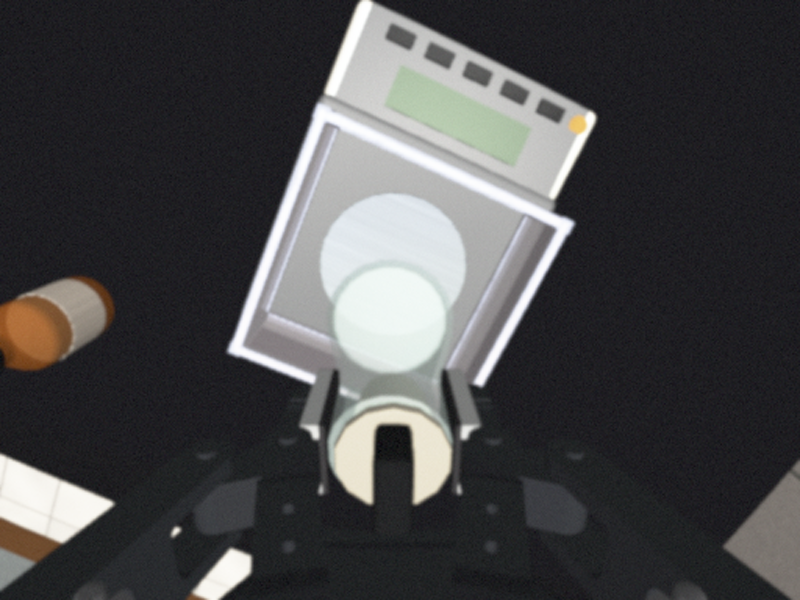

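The wrist view (800x600) shows the pan's edge at (320,262), (467,262) and (394,193), the shield's top corners at (320,104), (573,224) and (231,352), and the flask's base at (390,317). Stopper and flask are upright in the jaws.

```bash
python3 - <<'E'
from h import *
import pickle
from scipy.optimize import least_squares as ls
p=pickle.load(open("p5.pkl","rb"));q=.64
w=lambda L,z:onz([((u+.5)*q-.5,(v+.5)*q-.5) for u,v in L],z,p)
E=w([(320,262),(467,262),(394,193),(342,212),(446,212)],.075)[:,:2]
r=ls(lambda x:np.hypot(*(E-x).T)-.055,[.54,.22]);print("pan wrist",r.x,r.fun.round(4))
c=w([(231,352),(573,224),(320,104)],.135);print(c.round(4),"shield mid",(c[0]+c[1])/2,np.linalg.norm(c[0]-c[2]),np.linalg.norm(c[1]-c[2]))
b=w([(390,317),(333,317),(447,317)],.19);print("flask base",b[0],np.linalg.norm(b[1]-b[2]))
b=w([(390,317)],.187);print(b)
goal(*r.x,.168)
E
```

```text
pan wrist [0.54364823 0.22341129] [ 0.0003  0.0001 -0.0008  0.0004  0.0006]
[[0.6299 0.146  0.135 ]
 [0.459  0.302  0.135 ]
 [0.4653 0.138  0.135 ]] shield mid [0.54449112 0.22403552 0.135     ] 0.16484226743306357 0.16413717503034006
flask base [0.54377331 0.22051426 0.19      ] 0.05820446929684835
[[0.54473706 0.22098833 0.187     ]]
t 19.3 p [0.5427 0.22   0.2683] yawy 116.28 z [ 1.e-04  1.e-04 -1.e+00] w 0.404 F [-0.72  0.08 -1.46] ff 60.16858734190464
tool mm [ -2.4   2.7 100.3]
```

```bash
python3 - <<'E'
from h import *
S=cv2.imread("raw5_s.png");p=P["scene"]
k=6;u0,v0=285,60
A=cv2.resize(S[v0:v0+95,u0:u0+66],None,fx=k,fy=k,interpolation=cv2.INTER_CUBIC);B=A.copy()
a=np.linspace(0,2*np.pi,60)
for z,col in((.19,(0,255,0)),(.18,(0,0,255))):
    c=np.c_[.5435+.032*np.cos(a),.2205+.032*np.sin(a),0*a+z]
    cv2.polylines(B,[((proj(c,p)-[u0,v0]+.5)*k).astype(np.int32)],True,col,1)
c=np.c_[.5435+.018*np.cos(a),.2205+.018*np.sin(a),0*a+.302]
cv2.polylines(B,[((proj(c,p)-[u0,v0]+.5)*k).astype(np.int32)],True,(255,255,0),1)
cv2.imwrite("pics/s5.png",np.hstack([A,B]))
E
```

```text
(no output)
```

View pics/s5.png

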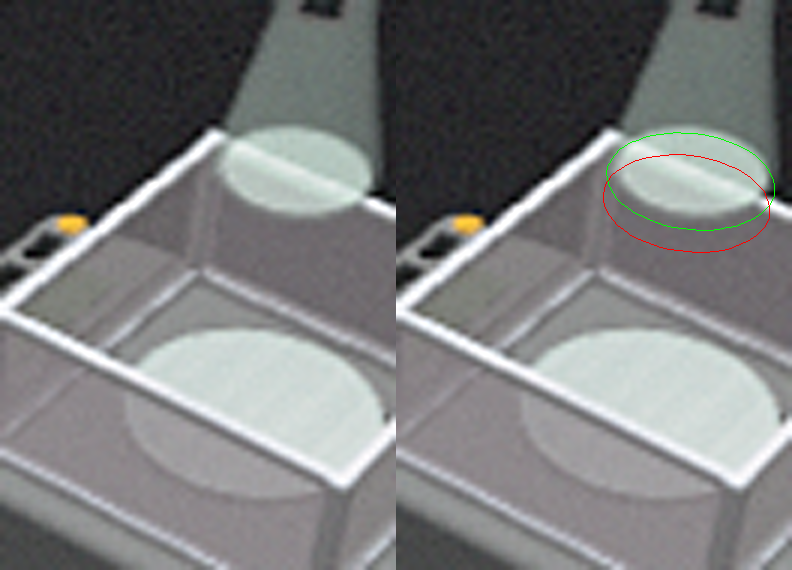

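The scene crop shows the flask's bottom disc at (296,170), where it is expected for an underside at z = 0.19, upright. It has not slipped, and the shield and pan are clear below it.

Emit:
{"name": "apply_moves", "arguments": {"delta_rot": [[0,0,0],[0,0,0],[0,0,0],[0,0,0],[0,0,0],[0,0,0],[0,0,0],[0,0,0],[0,0,0],[0,0,0]], "travel": [[-1.8,1.4,0],[0,0,6],[0,0,12],[0,0,15],[0,0,15],[0,0,15],[0,0,12],[0,0,8],[0,0,5],[0,0,2]], "jaw": [0,0,0,0,0,0,0,0,0,0]}}

```text
time: 20.55
ee_pos: [0.5437, 0.222, 0.1783]
tcp_rot: [-0.227, 0.974, 0.0, 0.0]
ft_force: [0.6, 0.3, -1.6]
gripper_width: 0.404
finger_force: 60.2
```

Emit:
{"name": "apply_moves", "arguments": {"delta_rot": [[0,0,0],[0,0,0],[0,0,0],[0,0,0],[0,0,0],[0,0,0],[0,0,0],[0,0,0],[0,0,0],[0,0,0]], "travel": [[0,0,4],[0,0,3],[0,0,2],[0,0,1],[0,0,0],[0,0,0],[0,0,0],[0,0,0],[0,0,0],[0,0,0]], "jaw": [0,0,0,0,0,0,0,0,0,0]}}

```text
time: 21.8
ee_pos: [0.5436, 0.222, 0.1683]
tcp_rot: [-0.227, 0.974, 0.0, 0.0]
ft_force: [0.5, -0.6, -1.6]
gripper_width: 0.405
finger_force: 60.2
```

```bash
python3 - <<'E'
from h import *
st()
S=cams.grab_frame("scene");W=cams.grab_frame("wrist")
f=lambda im,u,v,w,h,k:cv2.resize(im[v:v+h,u:u+w],None,fx=k,fy=k,interpolation=cv2.INTER_CUBIC)
cv2.imwrite("pics/s6.png",np.hstack([f(S,270,50,120,140,4)[:,:480],f(W,140,60,210,280,2)[:560,:320]]))
st()
E
```

```text
t 21.8 p [0.5436 0.222  0.1683] yawy 116.29 z [ 0.e+00  1.e-04 -1.e+00] w 0.405 F [ 0.54 -0.6  -1.61] ff 60.16688112169504
t 21.9 p [0.5436 0.222  0.1683] yawy 116.28 z [ 0.e+00  1.e-04 -1.e+00] w 0.41 F [ 0.48  0.86 -2.08] ff 60.167220532894135
```

View pics/s6.png

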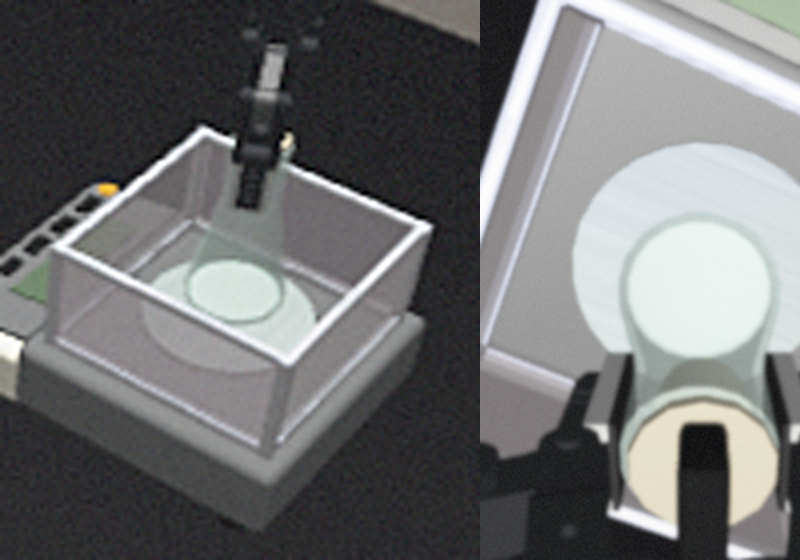

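The last view shows the flask upright inside the shield, its base at (235,292) over the pan's middle at about (230,315), as it should look from 14 mm up. The stopper is home.

```bash
python3 -c "
from bench import job_done
print(job_done())"
```

```text
the job is handed in; nothing more can be done
None
```

The flask is stoppered, and the job is handed in with the arm holding it upright and at rest, about 14 mm above the middle of the pan by my measurements; no verdict came back.

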